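Snap a tablet into its spring-jaw desk cradle

ROBOT

A 6-joint arm with a two-finger parallel gripper is mounted at the origin on the work surface. World frame = base frame: x ahead of the robot, y to its left, z up, the work surface at z = 0. Lengths are in m, angles in rad, forces in N, time in s.
With the tool pointing down it reaches from about 0.4 to 0.825 m from the base axis. Payload 7 kg.
Tool frame: the origin (TCP) lies at the centre of the arm's flange, where the gripper is bolted on; the fingertips stand 178 mm ahead of it and the grasp point (between the pads) lies 159 mm ahead of it; z points along the fingers, y is the direction in which the jaws open and shut (so a half turn about z gives the same grasp; the last joint's range is limited). The gripper opens to 88 mm and grips with 3 to 60 N. Pads are 19 mm wide; open, the fingers measure 130 mm over their backs; the gripper's body (78 mm by 193 mm) begins 47 mm behind the grasp point.
Start: joints at [0.288, 0.359, 0.012, 0, -1.224, -0.288], TCP at [0.675, -0, 0.405] pointing down, gripper open.
Joint ranges: [-3.07, 3.07], [-1.43, 2.12], [-1.02, 1.25], [-3.03, 1.67], [-3.05, -0], [-3.03, 3.03]. Speed limits (rad/s): [2.39, 2.39, 3.01, 3.14, 3.14, 3.14].

INTERFACE

Orientations are given as [roll, pitch, yaw] about the fixed x, y, z axes, in that order (R = Rz(yaw) Ry(pitch) Rx(roll)).
In Python, from station import * gives the robot as it stands.
- The arm moves only by the tool send_rows, never from a script. Its argument "motion" is a list of rows, each an object with "offset": the shift along the tool's x, y, z in cm, a list of three; "turn": the turn about the tool's z in degrees. In form: [{"offset": [x, y, z], "turn": turn}, ...]. A call has 1 to 8 rows; each row is the pose to reach, as a shift and turn from the pose commanded when the call began, along the tool's axes at that moment; what a row does not reach only later rows make up. A row lasts 1/10 s, in which the tool goes at most 50 mm and 8.59 degrees, less where a joint would pass 70% of its speed; a pose out of reach is approached as far as the arm can. A call with a gripper value outside its range is refused whole. "hand" is the opening, from -1 (shut) to 1 (fully open), set as the call begins (left out, the last holds). The fingers move at their own pace and stop on an object; "squeeze" is the grip in N (left out, the last holds). Time passes only in rows, so rows that repeat a pose let the fingers close. It gives the time, the measured TCP pose, the force and the opening at its end, in the units of the state.
- get_state(): the state, without advancing time (a new reading comes with each control period).
- grab_frame(name): name is "scene" or "side" or "wrist"; returns a dict with "frame" (480x640x3 uint8, blue, green, red), "range_z" (480x640 float32, m along the optical axis (not along the pixel's ray), 0 where there is no reading), "vertical_fov" (degrees; the focal length in pixels is half the picture's height over the tangent of half this angle, whatever the lens; pixels are square), "cx", "cy" (the principal point, pixels), "cam_to_world" (4x4, takes a point from camera to world coordinates). Camera axes: x right, y up, looking along -z (the intrinsics and any distortion apply to the point x, -y, -z); pixel columns grow to the right and rows downward; lengths in m; the calibration is good to about 2 mm. A picture is of the moment at which its call begins.
- job_done(): hands the job in, once; it reports no verdict.
The state is a dict: "t": time; "q": joint angles; "qd": joint speeds; "joint_efforts": joint torques, N m; "eef_pos": TCP position; "ee_rot": TCP orientation; "force": force on the tool from outside, world axes, zero at the start; "moment": the same for the moment, N m; "width": finger opening in m.
Only numpy, scipy, OpenCV 4.12 (cv2) and the standard library are available. Lean on these libraries where they do the work, as an engineer would, in place of code of your own. Each camera call takes 0.05 s, during which the arm holds its last target. There are 200 camera calls.

TASK

The tablet lies half fitted across its desk cradle: its lower long edge is on the bed and its other long edge rests on top of one orange jaw. Push it gently, without forcing, edge first into the opposite sprung jaw until the raised edge clears, lower that edge onto the bed and ease off, so that the tablet lies flat and centred, held under the lips of both jaws. Leave the mug, the vase and the potted succulent where they are.

Things in the scene. Friction and masses are not known exactly. Their poses are not given: they have to be found in the camera images.
- tablet: Loose blue tablet, black screen on top, 200 (x) x 125 (y) x 9 (z) mm, about 0.3 kg. Origin at its centre; x along its long edges, y across it towards the edge raised at the start, z out of the screen. It starts tilted about 10 degrees across the cradle, centre 17 to 27 mm from the cradle's middle towards jaw_high. Flat on the bed its origin is 24.5 mm above the desk.
- raised_edge (a point): Middle of the tablet's raised long side face, half-way through its thickness (62.5 mm along the tablet's y from its centre).
- cradle: Cradle fixed to the desk: smooth flat aluminium bed, 200 x 200 mm, top 20 mm above the desk. Origin at the centre of its underside; z up; two orange sprung jaws slide along its y: jaw_low at -y, jaw_high at +y. Each jaw is two prongs at x = -71..-33 and 33..71 mm; in the 66 mm gap between them is only the flat bed, where a finger can pass. Equal springs centre the tablet, each jaw about 4.5 mm open.
- jaw_low (a joint): Opening of the jaw on the cradle's -y side, which faces the tablet's lower edge: 0 at rest, grows to 0.024 (m, end stop) as it is pushed back (towards -y). Spring 400 N/m with 1.6 N at rest: about 8 N at 15 mm.
- jaw_high (a joint): Opening of the jaw on the cradle's +y side, on whose lips the raised edge rests at the start: 0 at rest, grows to 0.024 (m) towards +y. Same spring.
- jaw_low_face (a point): On jaw_low, midway between its two prongs, in the plane of their upright inner faces (58 mm from the cradle's middle at rest), 24.5 mm above the desk. Prongs are 10 mm thick (backs at 68 mm); each has a lip overhanging 6 mm inwards, underside 32 mm, top 37 mm above the desk: the flat tablet fits beneath with 3 mm to spare.
- jaw_high_face (a point): The same point of jaw_high, a mirror image of jaw_low. The lip tips of the two resting jaws are 104 mm apart and the tablet is 125 mm wide, so jaw_low must be pushed back about 15 mm before the raised edge can pass down inside the lips of jaw_high.
- mug: White mug, 80 mm across, 95 mm high, loose bystander; origin at the centre of its underside, handle along its y.
- vase: Wooden vase, 84 mm across, 165 mm high, loose bystander; origin at the centre of its underside.
- succulent: Green succulent in a concrete pot, 68 mm across, about 95 mm high, loose bystander; origin at the centre of its underside.
Things that resemble listed ones, but are neither listed nor needed, are in the scene too. Of the things like the tablet, leave any that is white or yellow; of the rest the smaller one is meant.

How it is judged:
By the outcome, as a careful person would: the job done as asked, in the order asked, and still so for the second after the job is handed in, with the robot touching nothing.
It also fails if it takes over 42 s, if anything falls off the work surface, if the arm or the gripper's body presses on something with over 40 N, if the wrist force passes 120 N, or if a joint passes its speed limit or range.

## Working session

There is one attempt and no reset: what is moved stays moved. The work goes in short steps, Python scripts to look and compute and a tool call to move; the robot and the scene stay as the last step left them, time stands still between calls to the robot, and variables do not carry over. Pictures are saved under pics/ and viewed, about 8 in all and at most 12, crops included, and the job is handed in when it is done.

Besides the shell and the picture viewer there is one more tool, called after "Emit:" as name([rows], argument=value, ...), one row to a line, values as JSON. send_rows: Moves the arm, as the interface text tells. Its arguments: {"type":"object","properties":{"motion":{"type":"array"},"hand":{"type":"number"},"squeeze":{"type":"number"}},"required":["motion"]}

```bash
mkdir -p pics; ls
python3 - <<'E'
from station import *
import cv2,numpy as np
s=get_state();print({k:np.round(v,3).tolist() for k,v in s.items()})
ims=[]
for n in("scene","side"):
    f=grab_frame(n);np.savez(f"pics/{n}0.npz",**f);cv2.imwrite(f"pics/{n}0.png",f["frame"]);print(n,f["vertical_fov"],f["cx"],f["cy"],np.round(f["cam_to_world"],3).tolist(),[k for k in f])
E
```

```text
pics
{'t': 0.0, 'q': [0.288, 0.359, 0.011, -0.0, -1.224, -0.288], 'qd': [0.0, 0.001, 0.001, -0.001, -0.001, 0.001], 'joint_efforts': [-0.001, -58.273, 29.306, 6.997, 0.007, -0.0], 'eef_pos': [0.675, 0.0, 0.404], 'ee_rot': [3.14, -0.0, -1.571], 'force': [-0.442, 0.153, 0.721], 'moment': [-0.009, -0.041, 0.059], 'width': 0.088}
scene 55.91205931066192 319.6737074205067 234.49639796020617 [[0.323, -0.751, 0.576, 1.054], [0.946, 0.26, -0.192, -0.179], [-0.006, 0.607, 0.794, 0.793], [0.0, 0.0, 0.0, 1.0]] ['frame', 'range_z', 'vertical_fov', 'cx', 'cy', 'cam_to_world']
side 50.44145802072619 318.79581301949815 234.18509527288887 [[0.994, 0.086, -0.07, 0.447], [-0.11, 0.672, -0.733, -0.922], [-0.016, 0.736, 0.677, 0.948], [0.0, 0.0, 0.0, 1.0]] ['frame', 'range_z', 'vertical_fov', 'cx', 'cy', 'cam_to_world']
```

View pics/scene0.png

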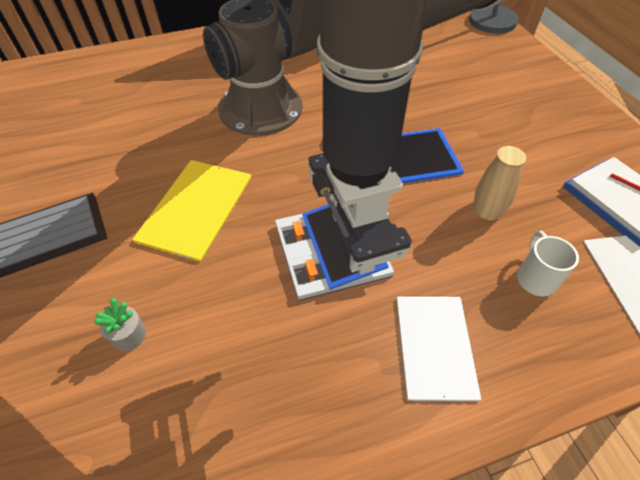

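View pics/side0.png

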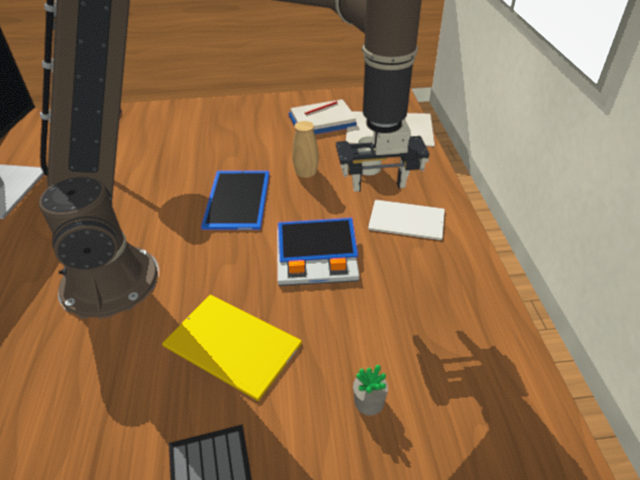

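The scene view shows the cradle under the gripper at (335,255), with two orange prongs at (298,230) and (310,270). The side view shows the tablet at (317,240) and the prongs at (297,267) and (338,264). So jaw_low is on the world −y side and the raised edge on +y. Next I'll measure both.

```bash
cat > h.py <<'E'
import numpy as np,cv2
def geo(f):
    F=240/np.tan(np.radians(f["vertical_fov"])/2); v,u=np.mgrid[:480,:640].astype(float)
    d=np.stack([(u-f["cx"])/F,-(v-f["cy"])/F,-np.ones_like(u)],-1)
    return d
def cloud(f):
    M=f["cam_to_world"]; return (geo(f)*np.asarray(f["range_z"])[...,None])@M[:3,:3].T+M[:3,3]
def ray(f,u,v,z):
    M=f["cam_to_world"];F=240/np.tan(np.radians(f["vertical_fov"])/2)
    d=M[:3,:3]@np.array([(u-f["cx"])/F,-(v-f["cy"])/F,-1]);o=M[:3,3];return o+d*(z-o[2])/d[2]
def blobs(m,amin=30):
    n,l,s,c=cv2.connectedComponentsWithStats(m.astype(np.uint8));return [(l==i) for i in range(1,n) if s[i,4]>amin]
E
python3 - <<'E'
from h import *
for n in("side","scene"):
    f=dict(np.load(f"pics/{n}0.npz"));P=cloud(f);h=cv2.cvtColor(f["frame"],cv2.COLOR_BGR2HSV)
    near=(abs(P[...,0]-.65)<.17)&(abs(P[...,1])<.17)
    print(n)
    og=(h[...,0]>6)&(h[...,0]<18)&(h[...,1]>220)&(h[...,2]>200)
    for b in blobs(og&near&(P[...,2]>.025)&(P[...,2]<.06)):
        t=b&(P[...,2]>.033);Q=P[t];print(" orange top",t.sum(),np.round(np.median(Q,0),4),np.round(Q.min(0),3),np.round(Q.max(0),3))
    bl=(h[...,0]>105)&(h[...,0]<125)&(h[...,1]>150)&(h[...,2]>90)
    for b in blobs(bl,100):
        Q=P[b];v,u=np.where(b);print(" blue",b.sum(),u.min(),u.max(),v.min(),v.max(),Q.min(0).round(3),Q.max(0).round(3))
        if n=="side": 
            cn=cv2.boxPoints(cv2.minAreaRect(Q[:,:2].astype(np.float32)));print(cn.round(3).tolist())
            pl=np.linalg.lstsq(np.c_[Q[:,:2],np.ones(len(Q))],Q[:,2],rcond=None)[0];print("plane",pl.round(4))
    wh=(h[...,1]<60)&(h[...,2]>120)&near&(abs(P[...,2]-.02)<.006)
    b=max(blobs(wh),key=lambda b:b.sum());Q=P[b];r=cv2.minAreaRect(Q[:,:2].astype(np.float32));print(" bed",r,np.median(Q[:,2]),cv2.boxPoints(r).round(3).tolist())
E
```

```text
side
 orange top 54 [ 0.5784 -0.0427  0.0379] [ 0.559 -0.052  0.034] [ 0.593 -0.031  0.043]
 blue 747 202 268 172 228 [ 0.225 -0.922  0.003] [0.447 0.42  0.948]
[[0.21899999678134918, 0.4189999997615814], [0.25, -0.9259999990463257], [0.44699999690055847, -0.921999990940094], [0.41600000858306885, 0.42399999499320984]]
plane [ 0.1122 -0.2383  0.0357]
 blue 664 279 356 219 261 [ 0.434 -0.922  0.024] [0.632 0.108 0.948]
[[0.40799999237060547, -0.9210000038146973], [0.6029999852180481, -0.9259999990463257], [0.6330000162124634, 0.10300000011920929], [0.43700000643730164, 0.10899999737739563]]
plane [-0.0423 -0.5569  0.08  ]
 bed ((0.5529292225837708, -0.047637689858675), (0.07061818242073059, 0.14126169681549072), 87.56643676757812) 0.020648516570044406 [[0.48100000619888306, -0.07999999821186066], [0.621999979019165, -0.0860000029206276], [0.625, -0.014999999664723873], [0.48399999737739563, -0.008999999612569809]]
scene
 blue 587 401 462 129 182 [ 0.245 -0.179  0.003] [1.054 0.421 0.793]
 blue 560 303 387 205 287 [ 0.433 -0.179  0.026] [1.054 0.099 0.793]
 bed ((0.5552937388420105, -0.047547902911901474), (0.06462451815605164, 0.14579512178897858), 87.86463928222656) 0.019960062631618536 [[0.48100000619888306, -0.07699999958276749], [0.6269999742507935, -0.08299999684095383], [0.6290000081062317, -0.017999999225139618], [0.48399999737739563, -0.013000000268220901]]
```

Run:
```python
from h import *
for n in("side","scene"):
    f=dict(np.load(f"pics/{n}0.npz"));P=cloud(f);h=cv2.cvtColor(f["frame"],cv2.COLOR_BGR2HSV)
    near=(abs(P[...,0]-.55)<.2)&(abs(P[...,1])<.2)&(f["range_z"]>0)
    og=(h[...,0]>5)&(h[...,0]<20)&(h[...,1]>200)&(h[...,2]>180)&near&(P[...,2]>.03)&(P[...,2]<.045)
    print(n,[(b.sum(),P[b].mean(0).round(4)) for b in blobs(og,15)])
    bl=(h[...,0]>105)&(h[...,0]<125)&(h[...,1]>150)&(h[...,2]>90)&near
    Q=P[bl];r=cv2.minAreaRect(Q[:,:2].astype(np.float32));print(r,cv2.boxPoints(r).round(3).tolist())
    print("plane",np.linalg.lstsq(np.c_[Q[:,:2],np.ones(len(Q))],Q[:,2],rcond=None)[0].round(4),Q[:,2].min(),Q[:,2].max())
```

```text
side [(np.int64(76), array([ 0.5756, -0.0417,  0.0377])), (np.int64(70), array([ 0.4738, -0.0374,  0.0375]))]
((0.4857407808303833, 0.06069140136241913), (0.17854347825050354, 0.3228053152561188), 67.25527954101562) [[0.3019999861717224, 0.04100000113248825], [0.6000000238418579, -0.08399999886751175], [0.6690000295639038, 0.08100000023841858], [0.3709999918937683, 0.20499999821186066]]
plane [ 0.0816  0.0386 -0.0083] 0.00595495823603176 0.05603091497182755
scene []
((0.5649163126945496, 0.02284465730190277), (0.27073732018470764, 0.11356376111507416), 15.295757293701172) [[0.4189999997615814, 0.041999999433755875], [0.4490000009536743, -0.06800000369548798], [0.7099999785423279, 0.004000000189989805], [0.6809999942779541, 0.11299999803304672]]
plane [0.0432 0.1883 0.0094] 0.026138565734075137 0.4530633256786557
```

Emit:
send_rows([
  {"offset":[-3,3,0],"turn":0},
  {"offset":[-6,6,0],"turn":0},
  {"offset":[-9,9,0],"turn":0},
  {"offset":[-12,12,0],"turn":0},
  {"offset":[-15,14,0],"turn":0},
  {"offset":[-17,14,0],"turn":0},
  {"offset":[-17,14,0],"turn":0},
  {"offset":[-17,14,0],"turn":0},
], hand=-1, squeeze=20)

```text
t: 0.9
eef_pos: [0.5348, 0.1703, 0.4044]
ee_rot: [3.141, -0.0, -1.57]
force: [0.1, 0.4, 0.1]
width: 0.0293
```

Run:
```python
from station import *
from h import *
for n in("wrist","side"):
    f=grab_frame(n);np.savez(f"pics/{n}1.npz",**f);cv2.imwrite(f"pics/{n}1.png",f["frame"])
    if n=="wrist":print(f["vertical_fov"],np.round(f["cam_to_world"],3).tolist())
```

```text
69.27349042982348 [[-1.0, 0.002, 0.002, 0.534], [-0.002, -0.952, -0.305, 0.088], [0.001, -0.305, 0.952, 0.385], [0.0, 0.0, 0.0, 1.0]]
```

View pics/wrist1.png

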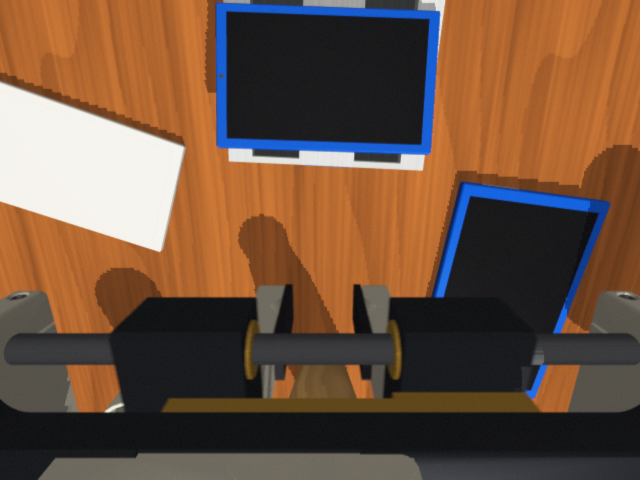

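The wrist view shows the tablet at u 217–440, v 4–152, with the bed's +y margin below it at v≈160. The vase is under the gripper at about (320,380), so I'll check clearance while measuring.

Run:
```python
from h import *
f=dict(np.load("pics/wrist1.npz"));P=cloud(f);h=cv2.cvtColor(f["frame"],cv2.COLOR_BGR2HSV);ok=f["range_z"]>0
bl=(h[...,0]>105)&(h[...,0]<125)&(h[...,1]>150)&(h[...,2]>90)&ok
b=[b for b in blobs(bl,200) if np.where(b)[0].min()<20][0]
Q=P[b];print("plane",np.linalg.lstsq(np.c_[Q[:,:2],np.ones(len(Q))],Q[:,2],rcond=None)[0].round(4),Q.min(0).round(3),Q.max(0).round(3))
T=Q[Q[:,2]>.025];r=cv2.minAreaRect(T[:,:2].astype(np.float32));print(r,cv2.boxPoints(r).round(4).tolist())
# raised edge line: lowest blue row per column
cols=range(235,420,6);L=[]
for u in cols:
    v=np.where(b[:,u])[0].max();L.append(P[v-1,u])
L=np.array(L);print("edge line y=a x+b",np.polyfit(L[:,0],L[:,1],1).round(4),"z",np.median(L[:,2]).round(4), "y at .53",np.polyval(np.polyfit(L[:,0],L[:,1],1),.53).round(4))
wh=(h[...,1]<50)&(h[...,2]>120)&ok&(abs(P[...,2]-.02)<.004)&(abs(P[...,0]-.53)<.12)
W=[]
for u in range(235,420,6):
    v=np.where(wh[:200,u])[0]
    if len(v): W.append(P[v.max(),u])
W=np.array(W);k=np.polyfit(W[:,0],W[:,1],1);print("bed +y edge",k.round(4),np.polyval(k,.53).round(4),"x range",P[wh&(np.mgrid[:480,:640][0]>100)][:,0].min(),P[wh&(np.mgrid[:480,:640][0]>100)][:,0].max())
f=dict(np.load("pics/side1.npz"));P=cloud(f);h=cv2.cvtColor(f["frame"],cv2.COLOR_BGR2HSV);ok=(f["range_z"]>0)
g=P[ok&(P[...,2]>.06)&(P[...,2]<.17)&(P[...,1]>.12)&(P[...,1]<.6)&(P[...,0]>.35)&(P[...,0]<.95)]
g2=P[ok&(P[...,2]>.02)&(P[...,2]<.17)&(P[...,1]>.15)&(P[...,1]<.6)&(P[...,0]>.35)&(P[...,0]<.95)]
H,xe,ye=np.histogram2d(g2[:,0],g2[:,1],bins=[np.arange(.35,.96,.03),np.arange(.12,.61,.03)])
for i,j in zip(*np.where(H>15)):print((xe[i].round(2),ye[j].round(2),int(H[i,j])),end=" ")
```

```text
plane [0.0073 0.1914 0.0281] [ 0.43  -0.025  0.004] [0.631 0.109 0.055]
((0.5307404398918152, 0.04586400091648102), (0.12408025562763214, 0.19901993870735168), 88.31944274902344) [[0.429500013589859, -0.013199999928474426], [0.6284000277519226, -0.019099999219179153], [0.6320000290870667, 0.10499999672174454], [0.43309998512268066, 0.11079999804496765]]
edge line y=a x+b [-0.0315  0.1225] z 0.0519 y at .53 0.1058
bed +y edge [-0.045   0.1468] 0.123 x range 0.4295626273021502 0.6293032327023779
(np.float64(0.47), np.float64(0.36), 25) (np.float64(0.47), np.float64(0.39), 18) (np.float64(0.5), np.float64(0.36), 254) (np.float64(0.53), np.float64(0.33), 20) (np.float64(0.53), np.float64(0.36), 328) (np.float64(0.53), np.float64(0.39), 24) (np.float64(0.56), np.float64(0.36), 91) (np.float64(0.56), np.float64(0.39), 17) (np.float64(0.65), np.float64(0.39), 60) (np.float64(0.68), np.float64(0.36), 140) (np.float64(0.68), np.float64(0.39), 60) (np.float64(0.71), np.float64(0.33), 183) (np.float64(0.71), np.float64(0.36), 31) (np.float64(0.71), np.float64(0.42), 104) (np.float64(0.74), np.float64(0.33), 83) (np.float64(0.74), np.float64(0.36), 86) (np.float64(0.74), np.float64(0.39), 51) (np.float64(0.74), np.float64(0.42), 82)
```

View pics/side1.png

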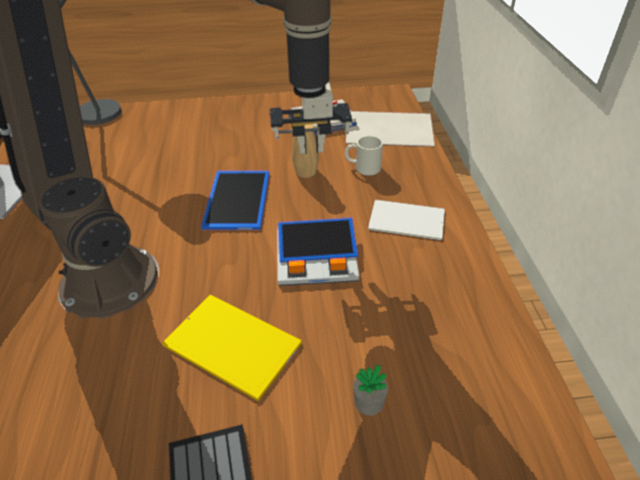

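Measurements:

| Item | Position |
|---|---|
| Cradle centre | about (0.526, 0.022), yaw −2.4° |
| Tablet | 24 mm towards +y, tilted about 10.8° |
| Raised edge | y≈0.107, top z≈0.052 |
| Vase | y≈0.37, clear of the gripper |

All of these fit the given sizes. I'll descend beyond the raised edge.

Emit:
send_rows([
  {"offset":[1,0.4,3],"turn":2.4},
  {"offset":[2,0.4,6.5],"turn":2.4},
  {"offset":[3,0.4,10],"turn":2.4},
  {"offset":[3.3,0.4,13.5],"turn":2.4},
  {"offset":[3.3,0.4,16.5],"turn":2.4},
  {"offset":[3.3,0.4,18.6],"turn":2.4},
  {"offset":[3.3,0.4,18.6],"turn":2.4},
  {"offset":[3.3,0.4,18.6],"turn":2.4},
])

```text
t: 1.8
eef_pos: [0.5314, 0.1364, 0.2188]
ee_rot: [3.141, -0.001, -1.613]
force: [1.6, -0.1, 0.5]
width: 0.0002
```

Run:
```python
from station import *
from h import *
s=get_state();print({k:np.round(s[k],4).tolist() for k in("eef_pos","ee_rot","force","width")})
a=grab_frame("scene")["frame"][180:320,250:430];b=grab_frame("wrist")["frame"]
cv2.imwrite("pics/c2.png",np.hstack([cv2.resize(b,(400,300)),cv2.resize(a,(386,300))]))
```

```text
{'eef_pos': [0.5314, 0.1364, 0.2188], 'ee_rot': [3.1411, -0.0008, -1.6134], 'force': [1.5978, -0.1039, 0.4626], 'width': 0.0002}
```

View pics/c2.png

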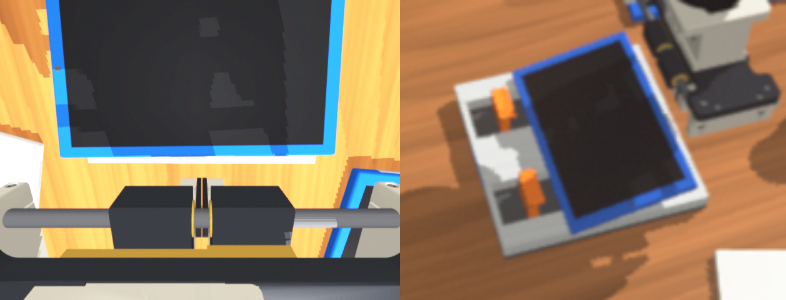

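The tablet is centred ahead of the closed fingers (scaled picture: edge at v≈150, fingers at (202,190)). I'll approach the edge, with the tips just under its lower rim.

Emit:
send_rows([
  {"offset":[0.4,0,0.5],"turn":0},
  {"offset":[0.8,0,0.5],"turn":0},
  {"offset":[1.2,0,0.5],"turn":0},
  {"offset":[1.6,0,0.5],"turn":0},
  {"offset":[2.0,0,0.5],"turn":0},
  {"offset":[2.4,0,0.5],"turn":0},
  {"offset":[2.7,0,0.5],"turn":0},
  {"offset":[3.0,0,0.5],"turn":0},
])

```text
t: 2.7
eef_pos: [0.5297, 0.1068, 0.2137]
ee_rot: [-3.142, 0.0, -1.613]
force: [-1.1, 0.6, -0.9]
width: 0.0005
```

Emit:
send_rows([
  {"offset":[0.2,0,0],"turn":0},
  {"offset":[0.4,0,0],"turn":0},
  {"offset":[0.6,0,0],"turn":0},
  {"offset":[0.8,0,0],"turn":0},
  {"offset":[1.0,0,0],"turn":0},
  {"offset":[1.0,0,0],"turn":0},
  {"offset":[1.0,0,0],"turn":0},
])

```text
t: 3.4
eef_pos: [0.5296, 0.0972, 0.2138]
ee_rot: [-3.141, 0.0, -1.613]
force: [2.7, 3.5, -1.5]
width: 0.0007
```

```bash
cat > look.py <<'E'
import sys
from station import *
from h import *
s=get_state();print({k:np.round(s[k],4).tolist() for k in("t","eef_pos","ee_rot","force","width")})
f=grab_frame("side");np.savez("pics/last.npz",**f);a=f["frame"][195:300,260:380];c=grab_frame("scene")["frame"][180:320,250:410]
cv2.imwrite(sys.argv[1],np.hstack([cv2.resize(a,(400,350),interpolation=2),cv2.resize(c,(400,350),interpolation=2)]))
E
python3 look.py pics/c3.png
```

```text
{'t': 3.4, 'eef_pos': [0.5296, 0.0972, 0.2138], 'ee_rot': [-3.1409, 0.0004, -1.6126], 'force': [2.6589, 3.5326, -1.5004], 'width': 0.0007}
```

View pics/c3.png

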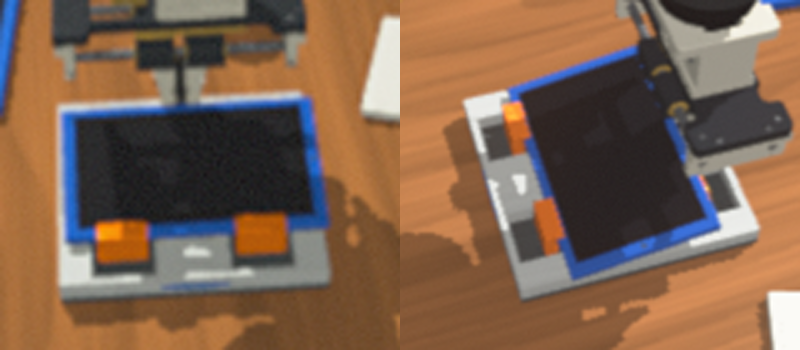

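The side and scene views show the lower edge under the jaw_low lips, and force has started at about 3.5 N. Now the gentle 15–16 mm compression.

Emit:
send_rows([
  {"offset":[0.15,0,0],"turn":0},
  {"offset":[0.3,0,0],"turn":0},
  {"offset":[0.45,0,0],"turn":0},
  {"offset":[0.6,0,0],"turn":0},
  {"offset":[0.75,0,0],"turn":0},
  {"offset":[0.9,0,0],"turn":0},
  {"offset":[1.0,0,0],"turn":0},
  {"offset":[1.0,0,0],"turn":0},
])

```text
t: 4.3
eef_pos: [0.5295, 0.0876, 0.2141]
ee_rot: [-3.14, 0.001, -1.613]
force: [3.1, 6.5, -0.8]
width: 0.0005
```

Emit:
send_rows([
  {"offset":[0.1,0,0],"turn":0},
  {"offset":[0.2,0,0],"turn":0},
  {"offset":[0.3,0,0],"turn":0},
  {"offset":[0.4,0,0],"turn":0},
  {"offset":[0.4,0,0],"turn":0},
  {"offset":[0.4,0,0],"turn":0},
])

```text
t: 4.9
eef_pos: [0.5293, 0.0838, 0.2141]
ee_rot: [-3.14, 0.002, -1.612]
force: [2.5, 7.9, -0.6]
width: 0.0006
```

```bash
python3 look.py pics/c4.png
python3 - <<'E'
from station import *
from h import *
f=grab_frame("wrist");P=cloud(f);h=cv2.cvtColor(f["frame"],cv2.COLOR_BGR2HSV)
cv2.imwrite("pics/w4.png",f["frame"])
bl=(h[...,0]>100)&(h[...,0]<125)&(h[...,1]>150)&(h[...,2]>90)&(f["range_z"]>0)&(abs(P[...,0]-.53)<.12)&(P[...,1]<.13)&(P[...,1]>-.08)
Q=P[bl&(P[...,2]>.015)];print("plane",np.linalg.lstsq(np.c_[Q[:,:2],np.ones(len(Q))],Q[:,2],rcond=None)[0].round(4),Q.min(0).round(4),Q.max(0).round(4))
E
```

```text
{'t': 4.9, 'eef_pos': [0.5293, 0.0838, 0.2141], 'ee_rot': [-3.1396, 0.0017, -1.6124], 'force': [2.5186, 7.8861, -0.5641], 'width': 0.0006}
plane [0.0008 0.1685 0.0376] [ 0.4276 -0.053   0.0271] [0.6316 0.0754 0.1361]
```

View pics/c4.png

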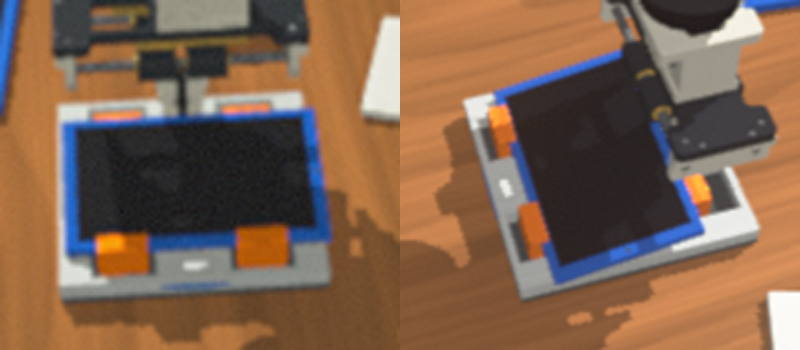

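Almost there: 7.9 N, and both jaw_high prongs are visible beyond the still-raised edge. I'll push 2.5 mm more, then draw the edge down with the fingers.

Emit:
send_rows([
  {"offset":[0.1,0,0],"turn":0},
  {"offset":[0.2,0,0],"turn":0},
  {"offset":[0.25,0,0],"turn":0},
  {"offset":[0.25,0,0],"turn":0},
  {"offset":[0.25,0,0],"turn":0},
])

```text
t: 5.55
eef_pos: [0.5293, 0.0815, 0.2141]
ee_rot: [-3.139, 0.002, -1.612]
force: [1.5, 8.8, -0.3]
width: 0.0005
```

```bash
cat > pl.py <<'E'
from station import *
from h import *
s=get_state();print({k:np.round(s[k],4).tolist() for k in("t","eef_pos","force")})
f=grab_frame("wrist");P=cloud(f);h=cv2.cvtColor(f["frame"],cv2.COLOR_BGR2HSV)
cv2.imwrite("pics/w.png",f["frame"])
bl=(h[...,0]>100)&(h[...,0]<125)&(h[...,1]>150)&(h[...,2]>90)&(f["range_z"]>0)&(abs(P[...,0]-.53)<.12)&(P[...,1]<.13)&(P[...,1]>-.08)&(P[...,2]>.015)&(P[...,2]<.06)
Q=P[bl];k=np.linalg.lstsq(np.c_[Q[:,:2],np.ones(len(Q))],Q[:,2],rcond=None)[0];print("plane",k.round(4),"top z at y=.07:",(k@[.53,.07,1]).round(4),"at -.03",(k@[.53,-.03,1]).round(4),Q.min(0).round(4),Q.max(0).round(4),cv2.minAreaRect(Q[:,:2].astype(np.float32)))
E
python3 pl.py
```

```text
{'t': 5.55, 'eef_pos': [0.5293, 0.0815, 0.2141], 'force': [1.5242, 8.8278, -0.3449]}
plane [0.0065 0.1612 0.0345] top z at y=.07: 0.0492 at -.03 0.0331 [ 0.4275 -0.0552  0.027 ] [0.631  0.0732 0.0502] ((0.5296693444252014, 0.010665670037269592), (0.12457843124866486, 0.1995128095149994), 87.50104522705078)
```

Emit:
send_rows([
  {"offset":[0.05,0,0.2],"turn":0},
  {"offset":[0.1,0,0.4],"turn":0},
  {"offset":[0.1,0,0.6],"turn":0},
  {"offset":[0.1,0,0.8],"turn":0},
  {"offset":[0.1,0,1.0],"turn":0},
  {"offset":[0.1,0,1.2],"turn":0},
  {"offset":[0.1,0,1.2],"turn":0},
])

```text
t: 6.3
eef_pos: [0.5293, 0.0809, 0.2019]
ee_rot: [-3.139, 0.003, -1.612]
force: [1.7, 11.7, -0.5]
width: 0.0005
```

```bash
python3 pl.py; python3 look.py pics/c5.png
```

```text
{'t': 6.3, 'eef_pos': [0.5293, 0.0809, 0.2019], 'force': [1.7435, 11.7477, -0.4768]}
plane [0.0019 0.061  0.0317] top z at y=.07: 0.037 at -.03 0.0309 [ 0.428  -0.0518  0.0274] [0.6316 0.0728 0.0391] ((0.5300223231315613, 0.012147385627031326), (0.12089020758867264, 0.19918803870677948), 87.4608383178711)
{'t': 6.35, 'eef_pos': [0.5293, 0.0809, 0.202], 'ee_rot': [-3.1391, 0.0025, -1.6123], 'force': [0.8048, 12.334, -1.7483], 'width': 0.0004}
```

View pics/c5.png

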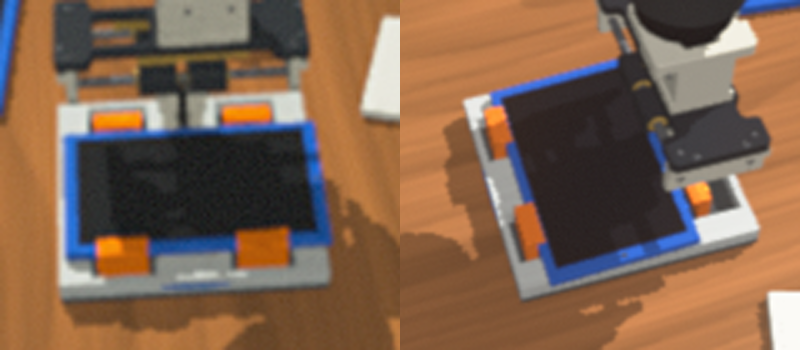

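The edge (top ≈0.037, slope 3.5°) is inside the jaw_high lips and sticks to the fingers by friction. I'll lower 2 mm more, then open and shut the fingers slightly in the gap. The sliding should break the vertical friction and let the edge settle.

Emit:
send_rows([
  {"offset":[0,0,0.1],"turn":0},
  {"offset":[0,0,0.2],"turn":0},
  {"offset":[0,0,0.2],"turn":0},
])

```text
t: 6.75
eef_pos: [0.5293, 0.0809, 0.2]
ee_rot: [-3.139, 0.003, -1.612]
force: [0.4, 12.2, -0.7]
width: 0.0003
```

Emit:
send_rows([
  {"offset":[0,0,0],"turn":0},
  {"offset":[0,0,0],"turn":0},
  {"offset":[0,0,0],"turn":0},
  {"offset":[0,0,0],"turn":0},
], hand=-0.72)

```text
t: 7.15
eef_pos: [0.5299, 0.0809, 0.2003]
ee_rot: [-3.138, 0.003, -1.612]
force: [3.0, 10.1, -1.2]
width: 0.0121
```

```bash
python3 pl.py
```

```text
{'t': 7.15, 'eef_pos': [0.5299, 0.0809, 0.2003], 'force': [3.004, 10.0815, -1.1777]}
plane [0.0009 0.0418 0.0313] top z at y=.07: 0.0347 at -.03 0.0305 [ 0.4283 -0.0514  0.0271] [0.6309 0.0727 0.0362] ((0.529789388179779, 0.012554936110973358), (0.12069528549909592, 0.1993934065103531), 87.56137084960938)
```

It moves a couple of millimetres per slide, so I'll repeat the cycle a few times.

Emit:
send_rows([
  {"offset":[0,0,0],"turn":0},
  {"offset":[0,0,0],"turn":0},
  {"offset":[0,0,0],"turn":0},
], hand=-1)

```text
t: 7.5
eef_pos: [0.528, 0.0803, 0.1994]
ee_rot: [3.141, 0.001, -1.613]
force: [-3.3, 11.7, -1.1]
width: 0.0007
```

Emit:
send_rows([
  {"offset":[0,0,0],"turn":0},
  {"offset":[0,0,0],"turn":0},
  {"offset":[0,0,0],"turn":0},
], hand=-0.72)

```text
t: 7.8
eef_pos: [0.5293, 0.0804, 0.2001]
ee_rot: [-3.139, 0.002, -1.612]
force: [3.0, 7.4, -1.3]
width: 0.0121
```

Emit:
send_rows([
  {"offset":[0,0,0],"turn":0},
  {"offset":[0,0,0],"turn":0},
  {"offset":[0,0,0],"turn":0},
], hand=-1)

```text
t: 8.1
eef_pos: [0.527, 0.0798, 0.1988]
ee_rot: [3.138, 0.0, -1.614]
force: [-6.4, 11.2, -1.4]
width: 0.0008
```

```bash
python3 pl.py
```

```text
{'t': 8.1, 'eef_pos': [0.527, 0.0798, 0.1988], 'force': [-6.3571, 11.2293, -1.3532]}
plane [0.0001 0.0206 0.0306] top z at y=.07: 0.0321 at -.03 0.0301 [ 0.4373 -0.0528  0.0271] [0.633  0.0721 0.0341] ((0.535419762134552, 0.009345673024654388), (0.11880404502153397, 0.19122055172920227), 87.20702362060547)
```

Emit:
send_rows([
  {"offset":[0,0,0],"turn":0},
  {"offset":[0,0,0],"turn":0},
  {"offset":[0,0,0],"turn":0},
], hand=-0.72)

```text
t: 8.45
eef_pos: [0.5296, 0.0807, 0.2002]
ee_rot: [-3.138, 0.002, -1.612]
force: [2.6, 8.8, -1.2]
width: 0.012
```

```bash
python3 pl.py;python3 look.py pics/c6.png; python3 -c "
import cv2,numpy as np
a=cv2.imread('pics/w.png');b=cv2.imread('pics/c6.png');cv2.imwrite('pics/c6b.png',np.vstack([cv2.resize(a[:240],(800,250)),b]))"
```

```text
{'t': 8.45, 'eef_pos': [0.5296, 0.0807, 0.2002], 'force': [2.6118, 8.8091, -1.1724]}
plane [0.0004 0.0303 0.0309] top z at y=.07: 0.0333 at -.03 0.0303 [ 0.4301 -0.0516  0.0272] [0.632  0.0721 0.0348] ((0.5308778285980225, 0.011915981769561768), (0.12033762782812119, 0.199440598487854), 87.76614379882812)
{'t': 8.5, 'eef_pos': [0.5297, 0.0807, 0.2002], 'ee_rot': [-3.1383, 0.0023, -1.6121], 'force': [3.3698, 8.4436, -1.1558], 'width': 0.0119}
```

View pics/c6b.png

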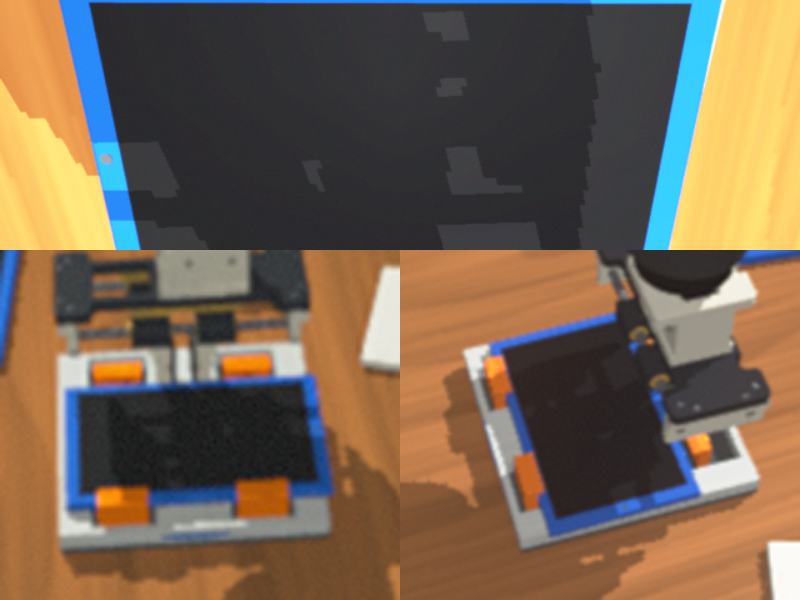

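The edge is nearly down (slope about 0.03) and nothing else has been disturbed. I'll run more cycles.

Emit:
send_rows([
  {"offset":[0,0,0],"turn":0},
  {"offset":[0,0,0],"turn":0},
  {"offset":[0,0,0],"turn":0},
], hand=-1)

```text
t: 8.9
eef_pos: [0.527, 0.0798, 0.1989]
ee_rot: [3.138, 0.0, -1.614]
force: [-5.7, 10.9, -0.8]
width: 0.0009
```

Emit:
send_rows([
  {"offset":[0,0,0],"turn":0},
  {"offset":[0,0,0],"turn":0},
  {"offset":[0,0,0],"turn":0},
], hand=-0.7)

```text
t: 9.2
eef_pos: [0.5296, 0.0807, 0.2002]
ee_rot: [-3.138, 0.002, -1.612]
force: [4.0, 9.0, -1.0]
width: 0.0125
```

Emit:
send_rows([
  {"offset":[0,0,0],"turn":0},
  {"offset":[0,0,0],"turn":0},
  {"offset":[0,0,0],"turn":0},
], hand=-1)

```text
t: 9.5
eef_pos: [0.527, 0.0797, 0.1989]
ee_rot: [3.138, 0.0, -1.614]
force: [-5.8, 10.4, -1.2]
width: 0.0005
```

Emit:
send_rows([
  {"offset":[0,0,0],"turn":0},
  {"offset":[0,0,0],"turn":0},
  {"offset":[0,0,0],"turn":0},
], hand=-0.7)

```text
t: 9.8
eef_pos: [0.5296, 0.0807, 0.2002]
ee_rot: [-3.138, 0.002, -1.612]
force: [3.9, 8.9, -1.0]
width: 0.0124
```

```bash
python3 pl.py
```

```text
{'t': 9.8, 'eef_pos': [0.5296, 0.0807, 0.2002], 'force': [3.9298, 8.8851, -1.0142]}
plane [0.0004 0.0276 0.0308] top z at y=.07: 0.033 at -.03 0.0302 [ 0.4388 -0.0517  0.0268] [0.633  0.0729 0.0346] ((0.5359702110290527, 0.012047901749610901), (0.12066474556922913, 0.19149252772331238), 87.71226501464844)
```

Emit:
send_rows([
  {"offset":[0,0,0],"turn":0},
  {"offset":[0,0,0],"turn":0},
  {"offset":[0,0,0.05],"turn":0},
  {"offset":[0,0,0.1],"turn":0},
  {"offset":[0,0,0.1],"turn":0},
], hand=-1)

```text
t: 10.35
eef_pos: [0.5271, 0.0798, 0.1984]
ee_rot: [3.139, 0.0, -1.614]
force: [-6.6, 10.8, 4.6]
width: 0.0004
```

```bash
python3 pl.py
```

```text
{'t': 10.35, 'eef_pos': [0.5271, 0.0798, 0.1984], 'force': [-6.6173, 10.7587, 4.6025]}
plane [-0.0003  0.0139  0.0305] top z at y=.07: 0.0313 at -.03 0.0299 [ 0.4399 -0.0528  0.0271] [0.6351 0.0725 0.0335] ((0.5377020239830017, 0.009504396468400955), (0.11833535134792328, 0.19092115759849548), 87.17933654785156)
```

The edge now sits below the lip undersides (top ≈0.031, lips at 0.032) and the tips just touch the bed. I'll ease off slowly.

Emit:
send_rows([
  {"offset":[-0.1,0,0],"turn":0},
  {"offset":[-0.2,0,0],"turn":0},
  {"offset":[-0.3,0,0],"turn":0},
  {"offset":[-0.4,0,0],"turn":0},
  {"offset":[-0.5,0,0],"turn":0},
  {"offset":[-0.6,0,0],"turn":0},
  {"offset":[-0.6,0,0],"turn":0},
])

```text
t: 11.1
eef_pos: [0.5274, 0.0853, 0.1984]
ee_rot: [3.139, -0.001, -1.613]
force: [-5.5, 5.9, 4.4]
width: 0.0007
```

```bash
python3 pl.py;python3 look.py pics/c7.png
```

```text
{'t': 11.1, 'eef_pos': [0.5274, 0.0853, 0.1984], 'force': [-5.4591, 5.9321, 4.3972]}
plane [-0.0002  0.0142  0.0304] top z at y=.07: 0.0312 at -.03 0.0298 [ 0.4404 -0.0476  0.0253] [0.6356 0.0776 0.0334] ((0.5380576848983765, 0.015938378870487213), (0.12022566050291061, 0.19097287952899933), 87.45171356201172)
{'t': 11.15, 'eef_pos': [0.5275, 0.0852, 0.1984], 'ee_rot': [3.1385, -0.0009, -1.6134], 'force': [-4.3114, 5.9043, 4.751], 'width': 0.0004}
```

View pics/c7.png

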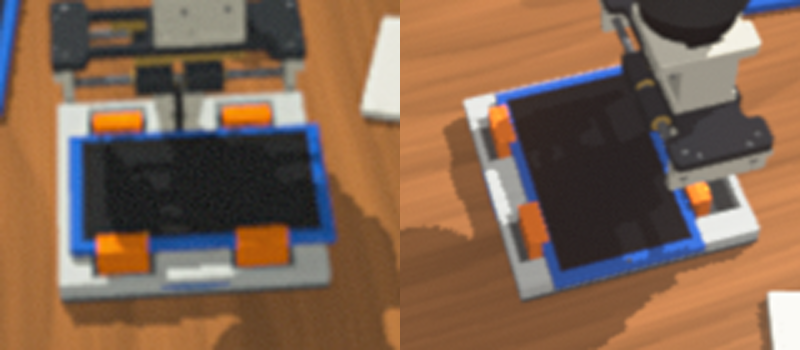

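The edge is under both jaw_high lips. I'll continue easing off and back away.

Emit:
send_rows([
  {"offset":[-0.15,0,0],"turn":0},
  {"offset":[-0.3,0,0],"turn":0},
  {"offset":[-0.45,0,0],"turn":0},
  {"offset":[-0.6,0,0],"turn":0},
  {"offset":[-0.8,0,0],"turn":0},
  {"offset":[-1.0,0,0],"turn":0},
  {"offset":[-1.5,0,0],"turn":0},
  {"offset":[-2.5,0,0],"turn":0},
])

```text
t: 12.05
eef_pos: [0.5299, 0.1104, 0.1986]
ee_rot: [3.141, -0.0, -1.614]
force: [0.5, -0.9, 0.1]
width: 0.0006
```

Emit:
send_rows([
  {"offset":[-2,0,-2],"turn":0},
  {"offset":[-4,0,-5],"turn":0},
  {"offset":[-6,0,-9],"turn":0},
  {"offset":[-8,0,-13],"turn":0},
  {"offset":[-8,0,-17],"turn":0},
  {"offset":[-8,0,-19],"turn":0},
  {"offset":[-8,0,-19],"turn":0},
])

```text
t: 12.75
eef_pos: [0.5339, 0.1915, 0.3925]
ee_rot: [-3.136, 0.003, -1.612]
force: [1.0, -0.2, -0.3]
width: 0.0005
```

```bash
python3 pl.py
cat > m.py <<'E'
from station import *
from h import *
f=grab_frame("wrist");P=cloud(f);h=cv2.cvtColor(f["frame"],cv2.COLOR_BGR2HSV);ok=f["range_z"]>0
cv2.imwrite("pics/w8.png",f["frame"])
near=ok&(abs(P[...,0]-.53)<.13)&(P[...,1]>-.1)&(P[...,1]<.15)
bl=(h[...,0]>100)&(h[...,0]<125)&(h[...,1]>150)&(h[...,2]>90)&near&(P[...,2]>.015)
r=cv2.minAreaRect(P[bl][:,:2].astype(np.float32));print("tablet",r)
og=(h[...,0]>4)&(h[...,0]<20)&(h[...,1]>200)&(h[...,2]>180)&near&(P[...,2]>.033)&(P[...,2]<.042)
for b in blobs(og,20):Q=P[b];q=cv2.minAreaRect(Q[:,:2].astype(np.float32));print("prong",b.sum(),np.round(q[0],4),np.round(q[1],4))
wh=(h[...,1]<50)&(h[...,2]>120)&near&(abs(P[...,2]-.02)<.004)
Q=P[wh&(P[...,1]>.085)];print("bed strip",cv2.boxPoints(cv2.minAreaRect(Q[:,:2].astype(np.float32))).round(4).tolist())
E
python3 m.py
```

```text
{'t': 12.75, 'eef_pos': [0.5339, 0.1915, 0.3925], 'force': [0.9677, -0.2043, -0.269]}
plane [0.0002 0.0109 0.0299] top z at y=.07: 0.0307 at -.03 0.0296 [0.4346 0.0017 0.0268] [0.6355 0.0893 0.0333] ((0.5352848768234253, 0.04558891803026199), (0.08010391891002655, 0.199077308177948), 87.67035675048828)
tablet ((0.5352288484573364, 0.045556217432022095), (0.08037357032299042, 0.19866260886192322), 87.69148254394531)
prong 598 [0.58   0.0857] [0.016  0.0373]
prong 520 [0.4764 0.0903] [0.0152 0.038 ]
bed strip [[0.42820000648498535, 0.08510000258684158], [0.6284000277519226, 0.07919999957084656], [0.6295999884605408, 0.12160000205039978], [0.4293999969959259, 0.1273999959230423]]
```

View pics/w8.png

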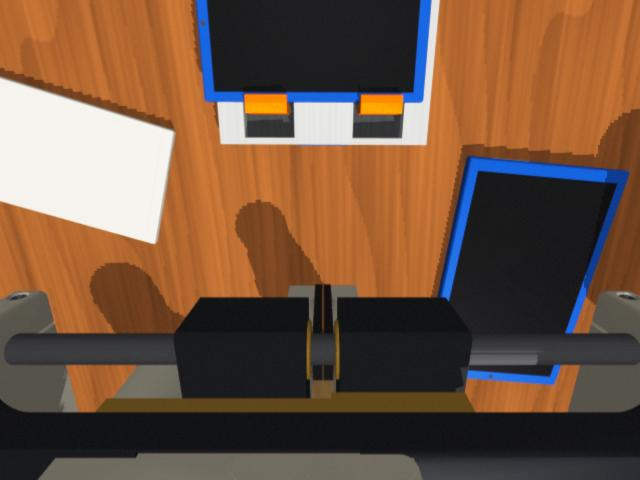

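The tablet is flat under the jaw_high lips: edge at v≈97, prongs at (265,104) and (381,105). Its long axis sits about 8 mm too far in +x, 5 mm of that caused by my finger cycling. I'll nudge the +x end back gently, after checking the height of the spot where the finger will descend.

Emit:
send_rows([
  {"offset":[3,-3,0],"turn":0},
  {"offset":[6,-6,0],"turn":0},
  {"offset":[9,-9,0],"turn":0},
  {"offset":[12,-12,0],"turn":0},
  {"offset":[15,-14.2,0],"turn":0},
  {"offset":[16.8,-14.2,2],"turn":0},
  {"offset":[16.8,-14.2,2],"turn":0},
])

```text
t: 13.55
eef_pos: [0.6674, 0.0142, 0.3635]
ee_rot: [3.134, -0.002, -1.617]
force: [-0.3, 0.5, -2.1]
width: 0.0005
```

Run:
```python
from station import *
from h import *
s=get_state();print(s["eef_pos"].round(4) if hasattr(s["eef_pos"],"round") else s["eef_pos"],s["force"])
for n in("side1",):
    f=dict(np.load(f"pics/{n}.npz"));P=cloud(f);m=(f["range_z"]>0)&(P[...,0]>.642)&(P[...,0]<.71)&(P[...,1]>-.02)&(P[...,1]<.06);print("swath z",P[m][:,2].min(),P[m][:,2].max(),m.sum())
```

```text
[0.6674 0.0142 0.3635] [-0.2693406   0.45688382 -2.14515443]
swath z -0.00389515990456879 0.006017505852607297 539
```

Emit:
send_rows([
  {"offset":[0,0,4],"turn":0},
  {"offset":[0,0,8],"turn":0},
  {"offset":[0,0,11],"turn":0},
  {"offset":[0,0,13.5],"turn":0},
  {"offset":[0,0,15.5],"turn":0},
  {"offset":[0,0,15.5],"turn":0},
  {"offset":[0,0,15.5],"turn":0},
])

```text
t: 14.25
eef_pos: [0.668, 0.0172, 0.2134]
ee_rot: [3.14, -0.001, -1.612]
force: [-0.1, 0.3, 0.7]
width: 0.0003
```

Tip is at z≈0.035. I'll go down 11.5 mm and creep in −x.

Emit:
send_rows([
  {"offset":[0,0,0.6],"turn":0},
  {"offset":[0,0,1.15],"turn":0},
  {"offset":[0,0.3,1.15],"turn":0},
  {"offset":[0,0.6,1.15],"turn":0},
  {"offset":[0,0.8,1.15],"turn":0},
  {"offset":[0,1.0,1.15],"turn":0},
  {"offset":[0,1.2,1.15],"turn":0},
  {"offset":[0,1.2,1.15],"turn":0},
])

```text
t: 15.05
eef_pos: [0.6558, 0.0171, 0.2023]
ee_rot: [-3.141, 0.0, -1.613]
force: [-0.3, 0.3, 0.6]
width: 0.0008
```

Emit:
send_rows([
  {"offset":[0,0.15,0],"turn":0},
  {"offset":[0,0.3,0],"turn":0},
  {"offset":[0,0.45,0],"turn":0},
  {"offset":[0,0.45,0],"turn":0},
])

```text
t: 15.45
eef_pos: [0.6516, 0.0173, 0.2022]
ee_rot: [-3.141, 0.0, -1.613]
force: [0.1, -0.9, -0.1]
width: 0.0001
```

```bash
cat > e.py <<'E'
from station import *
from h import *
s=get_state();print(s["t"],np.round(s["eef_pos"],4),np.round(s["force"],1))
f=grab_frame("side");P=cloud(f);h=cv2.cvtColor(f["frame"],cv2.COLOR_BGR2HSV);ok=f["range_z"]>0
bl=(h[...,0]>100)&(h[...,0]<125)&(h[...,1]>130)&(h[...,2]>70)&ok&(P[...,0]>.4)&(P[...,0]<.66)&(P[...,1]>-.06)&(P[...,1]<.1)&(P[...,2]>.012)&(P[...,2]<.05)
Q=P[bl];r=cv2.minAreaRect(Q[:,:2].astype(np.float32));print("tablet",np.round(r[0],4),np.round(r[1],4),r[2],"z",np.percentile(Q[:,2],[5,50,95]).round(4))
og=(h[...,0]>4)&(h[...,0]<20)&(h[...,1]>200)&(h[...,2]>180)&ok&(abs(P[...,0]-.53)<.12)&(abs(P[...,1]-.02)<.1)&(P[...,2]>.033)&(P[...,2]<.042)
print([(b.sum(),P[b].mean(0).round(4)[:2].tolist()) for b in blobs(og,15)])
E
python3 e.py
```

```text
15.45 [0.6516 0.0173 0.2022] [ 0.1 -0.9 -0.1]
tablet [0.5369 0.0209] [0.1284 0.1974] 86.96868896484375 z [0.0263 0.0303 0.0333]
[(np.int64(40), [0.48, 0.0869]), (np.int64(78), [0.5758, -0.0465]), (np.int64(76), [0.4728, -0.0415])]
```

Emit:
send_rows([
  {"offset":[0,0.15,0],"turn":0},
  {"offset":[0,0.3,0],"turn":0},
  {"offset":[0,0.45,0],"turn":0},
  {"offset":[0,0.6,0],"turn":0},
  {"offset":[0,0.6,0],"turn":0},
])

```text
t: 16.0
eef_pos: [0.6456, 0.0177, 0.2024]
ee_rot: [-3.141, 0.0, -1.613]
force: [3.3, 0.1, -0.4]
width: 0.0004
```

```bash
python3 e.py; python3 look.py pics/c9.png
```

```text
16.0 [0.6456 0.0177 0.2024] [ 3.3  0.1 -0.4]
tablet [0.5316 0.0205] [0.1323 0.1975] 87.1068115234375 z [0.0268 0.0301 0.0332]
[(np.int64(38), [0.4792, 0.0874]), (np.int64(77), [0.5753, -0.0465]), (np.int64(59), [0.4706, -0.0413])]
{'t': 16.05, 'eef_pos': [0.6456, 0.0177, 0.2023], 'ee_rot': [-3.1411, 0.0002, -1.6126], 'force': [4.3598, 0.3535, -0.5286], 'width': 0.0003}
```

View pics/c9.png

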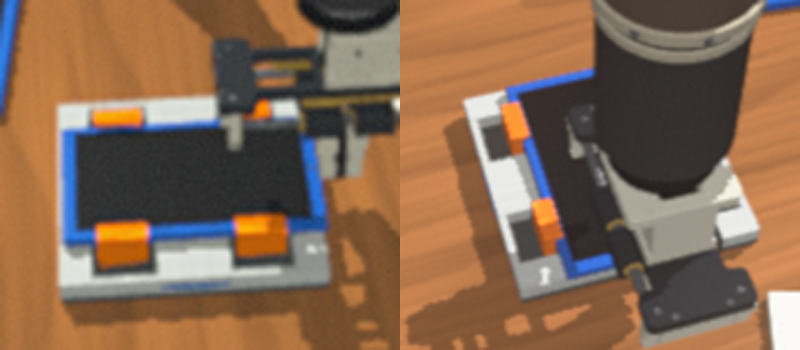

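The nudge is working: about 3–4 N of sliding force, and the tablet is still held under all the lips. 4.5 mm more.

Emit:
send_rows([
  {"offset":[0,0.15,0],"turn":0},
  {"offset":[0,0.3,0],"turn":0},
  {"offset":[0,0.45,0],"turn":0},
  {"offset":[0,0.45,0],"turn":0},
])

```text
t: 16.55
eef_pos: [0.6408, 0.0178, 0.2021]
ee_rot: [3.141, -0.0, -1.613]
force: [4.1, 0.3, -0.5]
width: 0.0008
```

Emit:
send_rows([
  {"offset":[0,-1,0],"turn":0},
  {"offset":[0,-2.5,-1],"turn":0},
  {"offset":[0,-3,-5],"turn":0},
  {"offset":[0,-3,-9],"turn":0},
  {"offset":[-4,-3,-13],"turn":0},
  {"offset":[-8,-2,-16],"turn":0},
  {"offset":[-12,1,-18],"turn":0},
  {"offset":[-16,4,-19],"turn":0},
])

```text
t: 17.35
eef_pos: [0.6136, 0.171, 0.391]
ee_rot: [3.141, -0.0, -1.614]
force: [0.7, 2.3, 0.2]
width: 0.0003
```

Emit:
send_rows([
  {"offset":[0.5,4,0],"turn":0},
  {"offset":[1,7,0],"turn":0},
  {"offset":[1,7,0],"turn":0},
  {"offset":[1,7,0],"turn":0},
])

```text
t: 17.75
eef_pos: [0.5431, 0.163, 0.3899]
ee_rot: [3.141, -0.0, -1.612]
force: [-0.4, 1.0, 0.6]
width: 0.0008
```

```bash
python3 e.py; python3 m.py; python3 pl.py;python3 look.py pics/c10.png
```

```text
17.75 [0.5431 0.163  0.3899] [-0.4  1.   0.6]
tablet [0.5269 0.0197] [0.1299 0.1989] 87.06388092041016 z [0.0267 0.0302 0.0336]
[(np.int64(42), [0.5836, 0.0835]), (np.int64(42), [0.4799, 0.0874]), (np.int64(65), [0.5771, -0.0447]), (np.int64(73), [0.4732, -0.041])]
tablet ((0.5252651572227478, 0.057882778346538544), (0.16136671602725983, 0.19972187280654907), 87.74947357177734)
prong 689 [0.5802 0.0859] [0.0142 0.0372]
prong 720 [0.4767 0.0905] [0.0151 0.0378]
bed strip [[0.4287000000476837, 0.09049999713897705], [0.6284999847412109, 0.08229999989271164], [0.6299999952316284, 0.11969999969005585], [0.4302000105381012, 0.12800000607967377]]
{'t': 17.85, 'eef_pos': [0.5441, 0.163, 0.3894], 'force': [0.3398, -0.1866, 0.2815]}
plane [0.0026 0.0005 0.0284] top z at y=.07: 0.0298 at -.03 0.0298 [ 0.4229 -0.0267  0.027 ] [0.6255 0.0895 0.0331] ((0.5241434574127197, 0.03125039115548134), (0.10853191465139389, 0.19950243830680847), 87.6505126953125)
{'t': 17.9, 'eef_pos': [0.5443, 0.163, 0.3892], 'ee_rot': [3.1408, -0.0006, -1.6132], 'force': [-0.6256, 0.108, -0.31], 'width': 0.0005}
```

```bash
python3 -c "
from station import *
print(job_done())"
```

```text
the job is handed in; nothing more can be done
None
```

The tablet is flat and centred in the cradle, under the lips of both jaws, and I handed the job in at about 18 s.

**What I did**
- I pushed the raised edge with the shut fingers, through the gap between the jaw_high prongs, and opened jaw_low by about 16–17 mm.
- I drew the edge down with the fingers until it was below the lips, then eased off. The push peaked at about 12 N.
- The edge stuck to the fingers by friction on the way down. Opening and shutting the fingers slightly a few times helped a little; pressing the tips lightly onto the bed took it under the lips.
- Those cycles slid the tablet about 5 mm along its length, on top of about 4 mm it was already off. I corrected this with a gentle push of about 4 N on its +x end.

**Last checks**
- **Flatness:** slope across the tablet is 0.0005, and its top is at about 30 mm (29 mm expected when flat).
- **Centring across the cradle:** the jaws are symmetric, each about 4 mm open.
- **Centring along the cradle:** the tablet is within about 1–2 mm of the cradle's middle.
- **Robot:** the arm is clear, touching nothing.
- **Bystanders:** the arm never went near the mug, vase or succulent, but I did not measure their positions at the end.

One check was missed: the viewer had reached its 12-picture limit, so the last picture was not viewed. The final state rests on the measured camera data.

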